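# Bring the soldering iron to the board

## Robot

A 7-joint arm with a two-finger parallel gripper is mounted at the origin on the work surface. World frame = base frame: x ahead of the robot, y to its left, z up, the work surface at z = 0. Lengths are in m, angles in degrees, forces in N, time in s.
With the tool pointing down it reaches from about 0.425 to 0.825 m from the base axis. Payload 3.6 kg.
Tool frame: the origin (TCP) lies midway between the tips of the shut fingers; the grasp point (between the pads) lies 19 mm behind it; z points along the fingers, y is the line along which they close (so a half turn about z gives the same grasp; the last joint's range is limited). The gripper opens to 85 mm and grips with 20 to 120 N. Pads are 22 mm wide; open, the fingers measure 114 mm over their backs; the gripper's body (76 mm by 85 mm) begins 54 mm behind the grasp point. The pads swing forward as they close: fully open they stand 13 mm farther back than shut.
Start: joints at [-78.467, 35.231, -0.722, 81.555, 0.464, 63.22, -2.315], TCP at [0.147, 0.633, 0.231] pointing down, gripper open.
Joint ranges: [-178.69, 178.69], [-17.37, 117.87], [-77.05, 75.6], [15.02, 138.74], [-78.02, 258.01], [0.78, 113.62], [-162.83, 162.83]. Speed limits (degrees/s): [159.86, 159.86, 180, 180, 180, 180, 180].

## Interface

Orientations are given as [roll, pitch, yaw] about the fixed x, y, z axes, in that order (R = Rz(yaw) Ry(pitch) Rx(roll)).
In Python, from plant import manip gives the robot as it stands. The module is installed in compiled form; this text tells all that it offers.
- The arm moves only by the tool apply_moves, never from a script. Its argument "moves" is a list of rows, each a list of 4 numbers: the shift along the tool's x, y, z in cm, then the turn about the tool's z in degrees. A call has exactly 5 rows; each row shifts and turns the commanded pose from where the row before left it, along the tool's axes as they then stand; what a row does not reach is not made up. A row lasts 1/12 s, in which the tool goes at most 41.7 mm and 7.16 degrees, less where a joint would pass 70% of its speed; a pose out of reach is approached as far as the arm can. A call is refused whole if a number of a shift passes 4.17 or a number of a turn 7.16, either way. A call with a gripper value outside its range is refused whole. "jaw" is the finger opening in cm, from 0 to 8.54, set as the call begins (left out, the last holds). The fingers move at their own pace and stop on an object; "force" is the grip in N (left out, the last holds). Time passes only in rows, so rows that do not move let the fingers close, or fill a call up. It gives the time, the measured TCP pose, the force, the opening and the grip force at its end, in the units of the state.
- manip.read_state(): the state, without advancing time (a new reading comes with each control period).
- manip.read_camera(name): name is "scene" or "top"; returns the picture (480x640x3 uint8, red, green, blue); there is no depth.
- manip.camera_model(name): a dict with "vfov" (degrees; the focal length in pixels is half the picture's height over the tangent of half this angle, whatever the lens; pixels are square), "cx", "cy" (the principal point, pixels), "rvec" (rotation vector, rad) and "tvec" (3), from world to camera coordinates, as OpenCV has them. Camera axes: x right, y down, z forward; pixel columns grow to the right and rows downward; lengths in m; the calibration is good to about 2 mm. A picture is of the moment at which its call begins. camera_model takes no time and is no camera call.
- manip.finish_job(): hands the job in; it is judged then, once.
The state is a dict: "time_s": time; "joints": joint angles; "joint_vel": joint speeds; "effort": joint torques, N m; "tool_pos": TCP position; "tcp_rot": TCP orientation; "wrist_force": force on the tool from outside, world axes, zero at the start; "ft_torque": the same for the moment, N m; "grip_width": opening from 0.0 (shut) to 1.0 (fully open); "gripper_force": force on a finger pad.
Only numpy, scipy, OpenCV 4.12 (cv2) and the standard library are available. Lean on these libraries where they do the work, as an engineer would, in place of code of your own. Each camera call takes 0.05 s, during which the arm holds its last target. There are 200 camera calls.

## Task

Take the soldering iron out of its sleeve in the tool stand, turn it from upright to a slant about halfway between upright and level with its tip downwards, and hold the tip about 2 cm above the centre of the round copper pad on the clamped circuit board. Finish there, still holding the iron raised and still; never let anything touch the board or its holder, and leave the other tools in their sleeves and everything else where it stands.

Things in the scene. Friction and masses are not known exactly. Their poses are not given: they have to be found in the camera images.
- iron: Pen-shaped soldering iron, 170 mm, about 80 g, tip-down in one of the stand's sleeves (which varies). Origin at the tip's end, z from tip to handle end. Along z: shaft 8 mm thick 0-50 mm, nose 17.6 mm 50-70, guard disc 33 mm 70-76 (rests on sleeve rim), smooth round black handle 21 mm 76-170; mass centre 105. In the sleeve the tip is 25, the top 195 mm above the table. Pulls straight up.
- stand: Fixed tool stand: grey base bar 85 (x) x 235 (y) x 20 mm with three identical upright steel sleeves along its y axis at y = -75, 0 and +75 mm. Sleeve 29 mm outside, 21 mm bore, rim 95 mm above the table: the iron clears it once raised 70 mm. Origin at the centre of the base's underside.
- board: Fixed circuit-board holder: domed metal foot 110 mm across, two rails along y (from -105 to +85 mm, 78 mm high), two jaws holding a level green board 100 x 100 mm, its top 98 mm above the table. Jaws rise 5 mm above the board at y = +-56 mm; parts up to 10 mm tall stand on its +x half. Origin at the centre of the foot's underside.
- pad (a point): Centre of the bare round copper pad, 16 mm across, flat on the board's top in the otherwise nearly empty half, 22 mm from the board's centre towards the board's -x; axes as the board's, z up.
- pump: Desoldering pump, in another sleeve: bare metal tube 29 mm thick, with a thin rod and a 20 mm knob on top; the knob's top is 205 mm above the table. Origin at its lower tip. Leave it.
- driver: Screwdriver, in another sleeve: short fat ribbed handle 30 mm thick, top 165 mm above the table. Origin at its lower tip. Leave it.
- spool: Solder spool standing on its end, 54 mm across, 50 mm high. Origin under its centre. Leave it.
- bottle: White bottle, 48 mm across, 105 mm high. Origin under its centre. Leave it.
- cup: Small steel cup, mouth up, 64 mm across, 45 mm high. Origin under its centre. Leave it.
- cutters: Side cutters lying flat, about 130 mm long along x, 10 mm thick. Origin under the middle. Leave them.
- battery: Small grey battery pack lying flat, 70 x 36 x 22 mm. Origin under its centre. Leave it.

How it is judged (in metres and radians):
On the way, in this order (a step that is already met when the one before it is completed fails the run):
1. the iron is drawn fully out of its sleeve, held by the fingers (height (world z) of iron above 0.105 m and contact force between the fingers and iron above 1 N and contact force between iron and stand below 0.1 N), for 0.2 s.
2. the iron is slanted with its tip just above the pad (horizontal distance between iron and pad below 0.015 m and z of iron in the frame of pad between 0.004 and 0.04 m and angle between iron's own z axis and vertical between 0.45 and 1.15 rad), for 0.2 s.
At the end, for the whole second after the job is handed in: Fingers hold the still iron, clear of stand and board: tip within 15 mm sideways of the pad centre, 4 to 40 mm above it, leaning 26 to 66 degrees from upright, tip down. Pump, screwdriver, spool, bottle, cup, cutters and battery within 30 mm of their starts, none tipped (all of step 2 and contact force between the fingers and iron above 1 N and contact force between iron and stand below 0.1 N and contact force between iron and board below 0.1 N and linear speed of iron below 0.03 m/s and angular speed of iron below 0.2 rad/s and distance of each of pump, driver, spool, bottle, cup, cutters, battery from where it was at the start of the episode below 0.03 m and angle between each of pump, driver, bottle, cup, spool's own z axis and vertical below 0.2 rad); the arm keeps its last pose, push and grip.
It fails at once if anything touches the board or its holder (contact force between board and anything else above 1 N).
It fails at once if the pump or screwdriver is moved more than 30 mm (distance of any of pump, driver from where it was at the start of the episode above 0.03 m).
It fails at once if the spool, bottle, cup, cutters or battery pack is moved more than 30 mm (distance of any of spool, bottle, cup, cutters, battery from where it was at the start of the episode above 0.03 m).
It also fails if it takes over 34 s, if anything falls off the work surface, if the arm or the gripper's body presses on something with over 40 N, if the wrist force passes 120 N, or if a joint passes its speed limit or range.

## Working session

There is one attempt and no reset: what is moved stays moved. The work goes in short steps, Python scripts to look and compute and a tool call to move; the robot and the scene stay as the last step left them, time stands still between calls to the robot, and variables do not carry over. Pictures are saved under pics/ and viewed, at most 10 in all, crops included, and the job is handed in when it is done.

Besides the shell and the picture viewer there is one more tool, called after "Emit:" by a JSON object that holds its "op" and its "data". apply_moves: Moves the arm, as the interface text tells. Its arguments: {"type":"object","properties":{"moves":{"type":"array","items":{"type":"array","items":{"type":"number"}}},"jaw":{"type":"number"},"force":{"type":"number"}},"required":["moves"]}

```bash
mkdir -p pics; python3 - <<'E'
from plant import manip
import cv2
s=manip.read_state();print(s)
for n in("scene","top"):
    cv2.imwrite(f"pics/{n}0.png",cv2.cvtColor(manip.read_camera(n),cv2.COLOR_RGB2BGR));print(manip.camera_model(n))
E
```

```text
{'time_s': 0.0, 'joints': array([-78.46945918,  35.29050282,  -0.72491455,  81.64448225,
         0.46638043,  63.2193446 ,  -2.31455399]), 'joint_vel': array([ 0.00671472,  0.00384184, -0.02320282,  0.04000519, -0.01282536,
        0.1068814 ,  0.07093521]), 'effort': array([ 5.24869756e-04, -4.69211197e+01,  2.59008352e-01, -1.71036100e+01,
        9.83100588e-03,  9.81258228e-03, -2.30454503e-05]), 'tool_pos': array([0.14656315, 0.63244813, 0.2301056 ]), 'tcp_rot': array([-1.79848613e+02,  3.12238357e-03,  1.66957866e+02]), 'wrist_force': array([-0.18349875, -0.35240128, -0.05474507]), 'ft_torque': array([-0.04920501, -0.01228722, -0.01325867]), 'gripper_force': 0.0, 'grip_width': 0.9991814772663472}
{'vfov': 51.878872001565014, 'cx': 317.37473844527295, 'cy': 238.46949514946223, 'rvec': array([ 1.52561732,  1.83439722, -0.91771299]), 'tvec': array([ 0.10608827, -0.24302542,  1.7401429 ])}
{'vfov': 50.03134933221737, 'cx': 320.76174498938923, 'cy': 232.02736114570624, 'rvec': array([ 2.22045509, -1.96713681,  0.22312428]), 'tvec': array([-0.06103764,  0.56778855,  1.18480976])}
```

View pics/scene0.png

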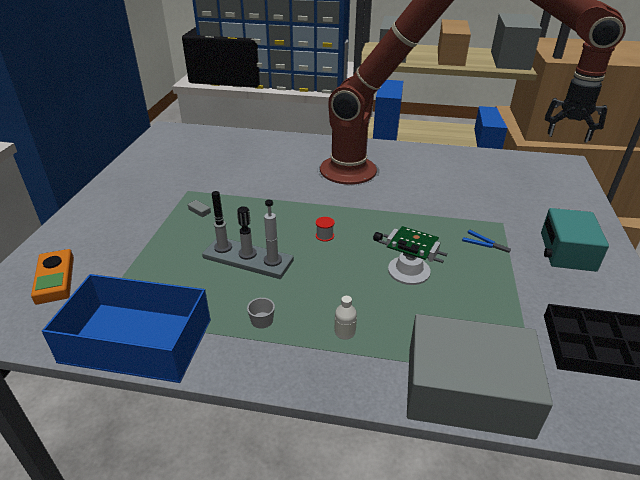

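View pics/top0.png

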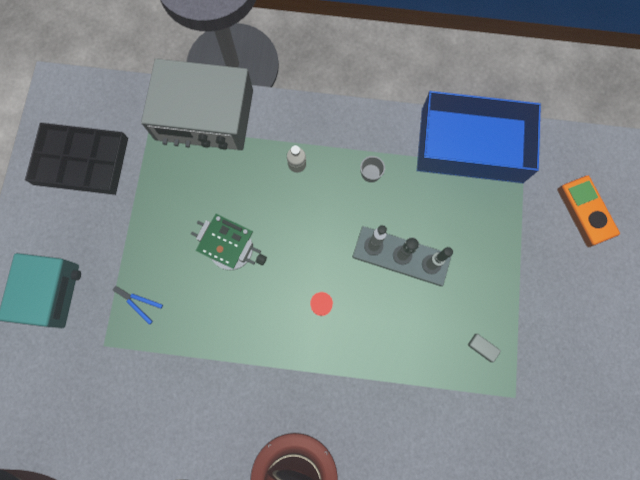

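The scene view shows the iron as the tall black handle at (217,200), the driver at (244,220) and the pump at (270,225). In the top view the iron is at about (446,254) and the board at about (225,240), with the pad near (221,249). I'll zoom in on both.

```bash
cat > h.py <<'E'
import numpy as np, cv2
from plant import manip
def cam(n):
    m=manip.camera_model(n); f=240/np.tan(np.radians(m["vfov"]/2))
    K=np.array([[f,0,m["cx"]],[0,f,m["cy"]],[0,0,1]]); return K,m["rvec"],m["tvec"]
def at(n,u,v,z):
    K,r,t=cam(n); R=cv2.Rodrigues(r)[0]; c=-R.T@t
    d=R.T@np.linalg.solve(K,[u,v,1]); return (c+d*(z-c[2])/d[2]).round(4)
def px(n,p):
    K,r,t=cam(n); return cv2.projectPoints(np.array([p],float),r,t,K,None)[0].ravel().round(1)
def shot(n,f): 
    im=cv2.cvtColor(manip.read_camera(n),cv2.COLOR_RGB2BGR); cv2.imwrite(f,im); return im
E
python3 - <<'E'
import cv2,numpy as np
t=cv2.imread("pics/top0.png");s=cv2.imread("pics/scene0.png")
z=lambda i,u,v,w,h:cv2.resize(i[v:v+h,u:u+w],(400,300),interpolation=cv2.INTER_CUBIC)
cv2.imwrite("pics/crop.png",np.vstack([np.hstack([z(t,185,200,100,75),z(t,355,215,100,75)]),np.hstack([z(s,365,210,100,75),z(s,195,185,100,75)])]))
E
```

```text
(no output)
```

View pics/crop.png

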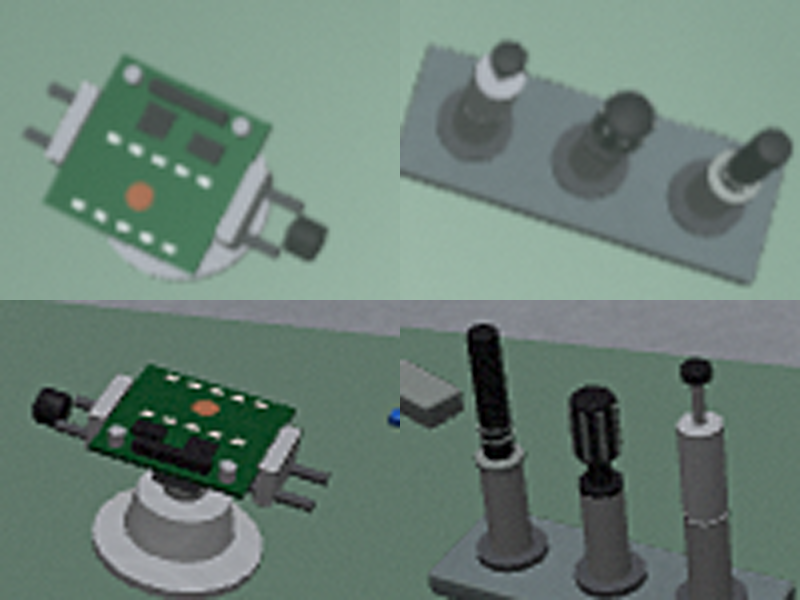

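```bash
python3 - <<'E'
from h import *
print("pad",at("top",220,249.25,.098),at("scene",416.25,237,.098))
print("iron top",at("top",448.25,251.75,.195),at("scene",215.75,192.75,.195))
print("iron rim",at("top",355+334/4,215+183/4,.097))
print("pump",at("top",382,228.75,.205)); print("driver",at("top",355+228/4,215+116/4,.165))
print("board corners",[at("top",185+a/4,200+b/4,.098) for a,b in[(123,55),(272,127),(193,272),(45,202)]])
print("others",at("top",321,303,.05),at("top",297,150,.1),at("top",372,165,.045),at("top",485,347,.02),at("top",140,303,.01))
E
```

```text
pad [0.4938 0.2362 0.098 ] [0.4966 0.2387 0.098 ]
iron top [ 0.5312 -0.2727  0.195 ] [ 0.5357 -0.2698  0.195 ]
iron rim [ 0.5284 -0.274   0.097 ]
pump [ 0.5621 -0.1257  0.205 ]
driver [ 0.5455 -0.1987  0.165 ]
board corners [array([0.5774, 0.2603, 0.098 ]), array([0.5447, 0.1658, 0.098 ]), array([0.4537, 0.1984, 0.098 ]), array([0.4841, 0.2909, 0.098 ])]
others [ 0.4022 -0.0132  0.05  ] [0.76   0.0893 0.1   ] [ 0.7645 -0.0999  0.045 ] [ 0.3481 -0.4154  0.02  ] [0.3521 0.4286 0.01  ]
```

Emit:
{"op": "apply_moves", "data": {"moves": [[0,0,-1,7],[0,0,-1,7],[0,0,-1,7],[0,0,0,7],[0,0,0,7]], "jaw": 8.5, "force": 60}}

```text
time_s: 0.52
tool_pos: [0.1467, 0.6332, 0.2616]
tcp_rot: [180.0, -0.0, 131.6]
wrist_force: [-0.4, -0.5, -0.6]
grip_width: 0.998
gripper_force: 0.0
```

Emit:
{"op": "apply_moves", "data": {"moves": [[0,0,0,7],[0,0,0,7],[0,0,0,7],[0,0,0,7],[0,0,0,7]]}}

```text
time_s: 0.93
tool_pos: [0.1465, 0.6328, 0.2606]
tcp_rot: [-180.0, 0.1, 96.6]
wrist_force: [0.5, 0.5, -0.5]
grip_width: 0.991
gripper_force: 0.0
```

Emit:
{"op": "apply_moves", "data": {"moves": [[0,0,0,7],[0,0,0,0],[0,0,0,0],[0,0,0,0],[0,0,0,0]]}}

```text
time_s: 1.35
tool_pos: [0.1468, 0.6331, 0.2611]
tcp_rot: [-180.0, 0.0, 90.0]
wrist_force: [0.1, -0.8, -0.6]
grip_width: 0.994
gripper_force: 0.0
```

Emit:
{"op": "apply_moves", "data": {"moves": [[-1.5,1.5,0,0],[-2.9,2.8,0,0],[-2.9,2.8,0,0],[-2.9,2.8,0,0],[-2.9,2.8,0,0]]}}

```text
time_s: 1.77
tool_pos: [0.2748, 0.5006, 0.2615]
tcp_rot: [180.0, -0.0, 90.1]
wrist_force: [0.8, 0.9, 0.6]
grip_width: 0.999
gripper_force: 0.0
```

Emit:
{"op": "apply_moves", "data": {"moves": [[-2.9,2.8,0,0],[-2.9,2.8,0,0],[-2.9,2.8,0,0],[-2.9,2.8,0,0],[-2.9,2.8,0,0]]}}

```text
time_s: 2.18
tool_pos: [0.4147, 0.3553, 0.2617]
tcp_rot: [180.0, -0.0, 90.0]
wrist_force: [0.5, 0.1, 0.2]
grip_width: 0.993
gripper_force: 0.0
```

Emit:
{"op": "apply_moves", "data": {"moves": [[-2.9,2.8,0,0],[-2.9,2.8,0,0],[-2.9,2.8,0,0],[-2.9,2.8,0,0],[-2.9,1.5,0,0]]}}

```text
time_s: 2.6
tool_pos: [0.5434, 0.2094, 0.2614]
tcp_rot: [179.8, 0.0, 89.9]
wrist_force: [0.5, -0.1, -0.3]
grip_width: 0.997
gripper_force: 0.0
```

Emit:
{"op": "apply_moves", "data": {"moves": [[-3.8,0,0,0],[-3.8,0,0,0],[-3.8,0,0,0],[-3.8,0,0,0],[-3.8,0,0,0]]}}

```text
time_s: 3.02
tool_pos: [0.54, 0.0199, 0.2615]
tcp_rot: [180.0, -0.0, 90.0]
wrist_force: [0.7, 0.1, 0.2]
grip_width: 0.995
gripper_force: 0.0
```

Emit:
{"op": "apply_moves", "data": {"moves": [[-3.8,0,0,0],[-3.8,0,0,0],[-2,0,0,0],[0,0,0,0],[0,0,0,0]]}}

```text
time_s: 3.43
tool_pos: [0.5399, -0.0759, 0.2616]
tcp_rot: [180.0, -0.0, 89.8]
wrist_force: [0.7, 0.7, -0.6]
grip_width: 0.995
gripper_force: 0.0
```

Emit:
{"op": "apply_moves", "data": {"moves": [[-3.9,-0.8,0,0],[-3.9,0,0,0],[-3.9,0,0,0],[-3.9,0,0,0],[-3.9,0,0,0]]}}

```text
time_s: 3.85
tool_pos: [0.5331, -0.2683, 0.2613]
tcp_rot: [180.0, -0.1, 90.2]
wrist_force: [0.8, -0.3, 0.6]
grip_width: 0.998
gripper_force: 0.0
```

Emit:
{"op": "apply_moves", "data": {"moves": [[0,0,0.5,0],[0,0,2,0],[0,0,2,0],[0,0,2,0],[0,0,0,0]]}}

```text
time_s: 4.27
tool_pos: [0.5307, -0.265, 0.192]
tcp_rot: [-179.6, -0.3, 90.2]
wrist_force: [-0.2, 0.2, -1.1]
grip_width: 0.997
gripper_force: 0.0
```

```bash
python3 - <<'E'
from h import *
s=manip.read_state();print(s["tool_pos"])
a=shot("top","pics/t1.png");b=shot("scene","pics/s1.png")
p=px("top",[.532,-.272,.19]);q=px("scene",[.532,-.272,.19]);print(p,q)
c=lambda i,p:cv2.resize(i[int(p[1])-50:int(p[1])+50,int(p[0])-50:int(p[0])+50],(400,400),interpolation=cv2.INTER_CUBIC)
cv2.imwrite("pics/c1.png",np.hstack([c(a,p),c(b,q)]))
E
```

```text
[ 0.53074363 -0.26501012  0.19202495]
[447.4 251.8] [215.7 193.6]
```

View pics/c1.png

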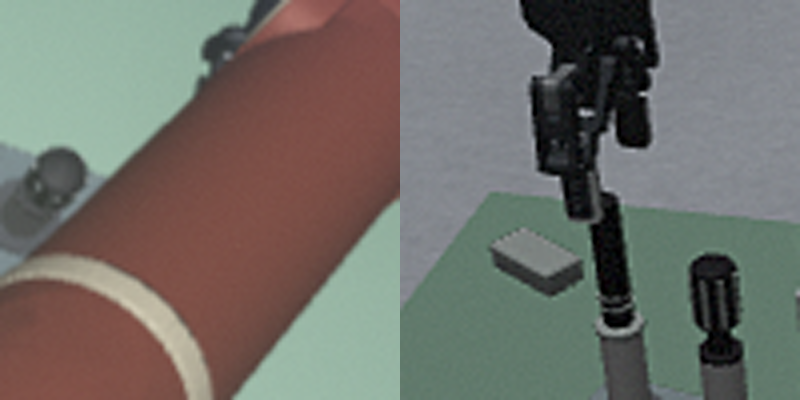

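The crop shows the fingers straddling the iron top in the scene view. They sit about 6 mm too far in +y, so I'll correct that, then descend and grip.

Emit:
{"op": "apply_moves", "data": {"moves": [[-0.6,0.1,0,0],[0,0,1.5,0],[0,0,1.5,0],[0,0,1,0],[0,0,0,0]]}}

```text
time_s: 4.78
tool_pos: [0.5326, -0.2746, 0.1553]
tcp_rot: [-179.9, -0.1, 90.0]
wrist_force: [-0.8, 0.3, -1.4]
grip_width: 0.994
gripper_force: 0.0
```

Emit:
{"op": "apply_moves", "data": {"moves": [[0,0,0,0],[0,0,0,0],[0,0,0,0],[0,0,0,0],[0,0,0,0]], "jaw": 0.5, "force": 50}}

```text
time_s: 5.2
tool_pos: [0.5333, -0.2753, 0.157]
tcp_rot: [179.9, 0.0, 90.0]
wrist_force: [0.4, 1.1, -0.4]
grip_width: 0.294
gripper_force: 0.0
```

Emit:
{"op": "apply_moves", "data": {"moves": [[0,0,0,0],[0,0,0,0],[0,0,0,0],[0,0,0,0],[0,0,0,0]]}}

```text
time_s: 5.62
tool_pos: [0.5334, -0.2754, 0.157]
tcp_rot: [179.9, 0.0, 90.0]
wrist_force: [-1.2, 0.4, 5.8]
grip_width: 0.232
gripper_force: 48.8
```

Emit:
{"op": "apply_moves", "data": {"moves": [[0,0,-0.5,0],[0,0,-1.5,0],[0,0,-2,0],[0,0,-2,0],[0,0,-2,0]]}}

```text
time_s: 6.03
tool_pos: [0.5322, -0.2747, 0.2363]
tcp_rot: [-179.9, -0.1, 89.9]
wrist_force: [0.7, 1.1, -0.3]
grip_width: 0.231
gripper_force: 49.3
```

Emit:
{"op": "apply_moves", "data": {"moves": [[0,0,-2,0],[0,0,-1,0],[0,0,0,0],[0,0,0,0],[0,0,0,0]]}}

```text
time_s: 6.45
tool_pos: [0.5322, -0.2744, 0.2646]
tcp_rot: [-179.8, -0.1, 90.0]
wrist_force: [0.2, -0.1, -0.9]
grip_width: 0.233
gripper_force: 49.3
```

```bash
python3 - <<'E'
from h import *
s=manip.read_state();print(s["tool_pos"],s["gripper_force"])
b=shot("scene","pics/s2.png")
cv2.imwrite("pics/c2.png",cv2.resize(b[90:290,140:340],(600,600),interpolation=cv2.INTER_CUBIC))
E
```

```text
[ 0.53216447 -0.27443413  0.26458485] 49.27208125591278
```

View pics/c2.png

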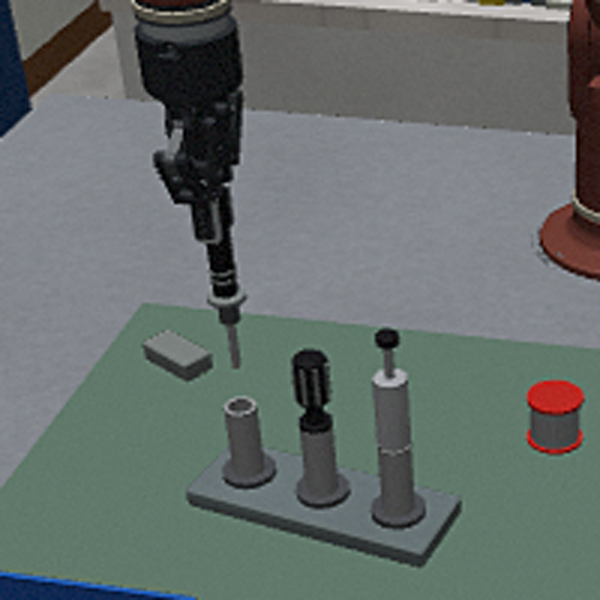

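The iron hangs clear of its sleeve, with its tip at about (218,212) and the other tools undisturbed. Next I move it to free table to pivot it in the grip.

Emit:
{"op": "apply_moves", "data": {"moves": [[0,1,-0.3,0],[0,2.5,0,0],[0,2.5,0,0],[0,2.5,0,0],[0,1.5,0,0]]}}

```text
time_s: 6.92
tool_pos: [0.635, -0.2737, 0.2669]
tcp_rot: [-179.9, -0.1, 90.1]
wrist_force: [0.1, -0.3, -1.0]
grip_width: 0.231
gripper_force: 49.3
```

Emit:
{"op": "apply_moves", "data": {"moves": [[1.5,0,0,0],[3,0,0,0],[3,0,0,0],[3,0,0,0],[3,0,0,0]]}}

```text
time_s: 7.33
tool_pos: [0.6319, -0.1383, 0.2679]
tcp_rot: [-179.8, -0.1, 89.9]
wrist_force: [-0.3, -0.0, -0.3]
grip_width: 0.23
gripper_force: 49.3
```

Emit:
{"op": "apply_moves", "data": {"moves": [[3,0,0,0],[3,0,0,0],[3,0,0,0],[3,0,0,0],[3,0,0,0]]}}

```text
time_s: 7.75
tool_pos: [0.6318, 0.0116, 0.2681]
tcp_rot: [-179.8, -0.0, 89.9]
wrist_force: [0.1, -0.6, -0.5]
grip_width: 0.232
gripper_force: 49.3
```

Emit:
{"op": "apply_moves", "data": {"moves": [[3,0,0,0],[2,0,0,0],[1,0,0,0],[0,0,0,0],[0,0,0,0]]}}

```text
time_s: 8.17
tool_pos: [0.6327, 0.0687, 0.2687]
tcp_rot: [-179.9, 0.1, 89.9]
wrist_force: [1.0, -1.0, 0.1]
grip_width: 0.236
gripper_force: 49.3
```

```bash
python3 - <<'E'
from h import *
s=manip.read_state();t=s["tool_pos"];print(t,s["time_s"])
b=shot("scene","pics/s3.png")
tip=t-[0,0,.132]; p=px("scene",tip);print(p)
u,v=map(int,p)
cv2.imwrite("pics/c3.png",cv2.resize(b[v-90:v+60,u-75:u+75],(600,600),interpolation=cv2.INTER_CUBIC))
E
```

```text
[0.63268842 0.06866577 0.26868751] 8.1667
[343.1 249.8]
```

View pics/c3.png

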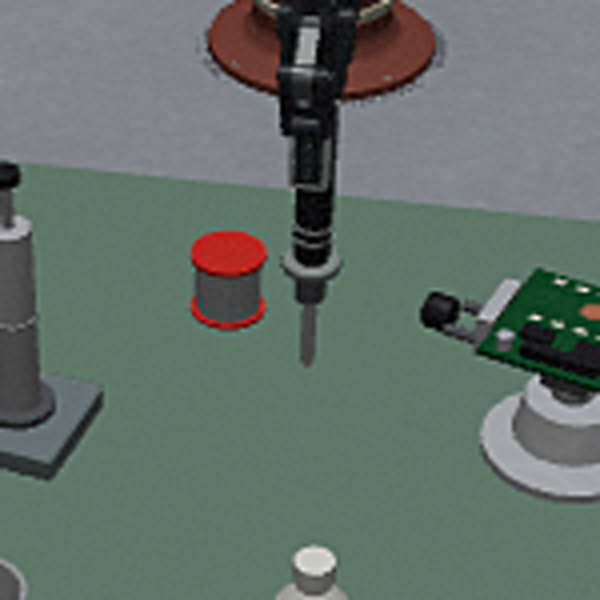

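Tip is at about (345,250), within 2 px of the prediction, so it hangs 132 mm below the TCP. I'll lower it to the table.

Emit:
{"op": "apply_moves", "data": {"moves": [[0,0,1.5,0],[0,0,3,0],[0,0,3,0],[0,0,3,0],[0,0,2,0]], "force": 30}}

```text
time_s: 8.63
tool_pos: [0.6317, 0.0663, 0.1416]
tcp_rot: [-179.8, 0.1, 89.7]
wrist_force: [-0.9, 0.0, -1.7]
grip_width: 0.231
gripper_force: 49.3
```

Emit:
{"op": "apply_moves", "data": {"moves": [[0,0,0.4,0],[0,0,0.3,0],[0,0,0.2,0],[0,0,0.2,0],[0,0,0,0]]}}

```text
time_s: 9.05
tool_pos: [0.6341, 0.0693, 0.1346]
tcp_rot: [179.9, -0.0, 89.9]
wrist_force: [0.2, 0.5, -1.0]
grip_width: 0.235
gripper_force: 49.3
```

Emit:
{"op": "apply_moves", "data": {"moves": [[0,0,0.2,0],[0,0,0.2,0],[0,0,0,0],[0,0,0,0],[0,0,0,0]], "jaw": 0.5, "force": 30}}

```text
time_s: 9.47
tool_pos: [0.6333, 0.0698, 0.1294]
tcp_rot: [180.0, 0.0, 90.0]
wrist_force: [-0.9, -0.3, -0.1]
grip_width: 0.227
gripper_force: 49.3
```

Emit:
{"op": "apply_moves", "data": {"moves": [[0,0,0.2,0],[0,0,0.2,0],[0,0,0,0],[0,0,0,0],[0,0,0,0]], "force": 30}}

```text
time_s: 9.88
tool_pos: [0.6342, 0.0697, 0.1279]
tcp_rot: [179.8, -0.0, 90.0]
wrist_force: [-1.8, 0.0, 9.5]
grip_width: 0.237
gripper_force: 50.5
```

```bash
python3 - <<'E'
from h import *
s=manip.read_state();t=s["tool_pos"];print(t,s["time_s"],s["wrist_force"])
b=shot("scene","pics/s4.png")
tip=[t[0],t[1],0]; p=px("scene",tip);print(p)
u,v=map(int,p)
cv2.imwrite("pics/c4.png",cv2.resize(b[v-90:v+60,u-75:u+75],(600,600),interpolation=cv2.INTER_CUBIC))
E
```

```text
[0.63421481 0.06969299 0.12786957] 9.8833 [-1.81372505  0.02305944  9.50480663]
[341.5 293.4]
```

View pics/c4.png

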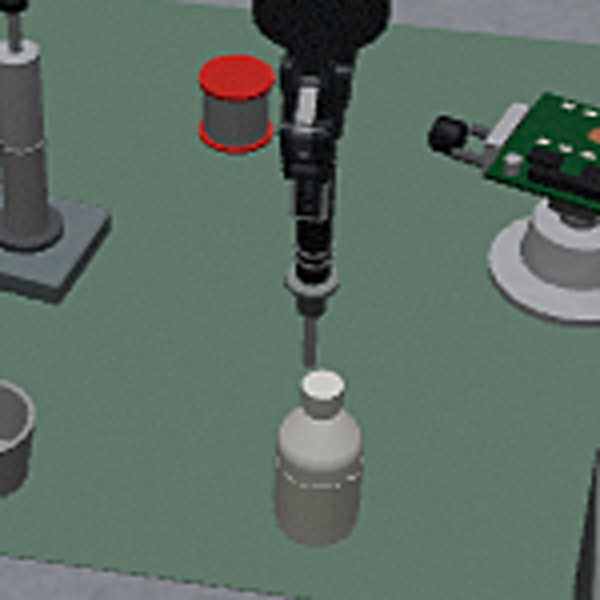

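The tip is on the table at about (345,293) with a 9.5 N press, so the grasp is 147 mm from the tip. Now I pivot it along an arc.

Emit:
{"op": "apply_moves", "data": {"moves": [[-0.77,0,0.02,0],[-0.77,0,0.06,0],[-0.76,0,0.1,0],[-0.75,0,0.14,0],[-0.75,0,0.18,0]]}}

```text
time_s: 10.35
tool_pos: [0.6343, 0.0333, 0.1224]
tcp_rot: [179.8, -0.2, 90.0]
wrist_force: [-2.1, 1.8, 7.8]
grip_width: 0.23
gripper_force: 50.7
```

Emit:
{"op": "apply_moves", "data": {"moves": [[-0.73,0,0.22,0],[-0.72,0,0.25,0],[-0.71,0,0.29,0],[-0.69,0,0.33,0],[-0.67,0,0.36,0]]}}

```text
time_s: 10.77
tool_pos: [0.6341, -0.003, 0.1074]
tcp_rot: [179.9, -0.1, 90.0]
wrist_force: [-0.7, 0.5, 4.8]
grip_width: 0.234
gripper_force: 50.9
```

Emit:
{"op": "apply_moves", "data": {"moves": [[-0.66,0,0.4,0],[-0.64,0,0.44,0],[-0.61,0,0.47,0],[-0.59,0,0.5,0],[-0.56,0,0.53,0]]}}

```text
time_s: 11.18
tool_pos: [0.6338, -0.0346, 0.0827]
tcp_rot: [179.9, -0.0, 89.9]
wrist_force: [-0.8, 0.2, 4.1]
grip_width: 0.233
gripper_force: 51.8
```

Emit:
{"op": "apply_moves", "data": {"moves": [[-0.53,0,0.56,0],[0,0,0,0],[0,0,0,0],[0,0,0,0],[0,0,0,0]]}}

```text
time_s: 11.6
tool_pos: [0.6333, -0.0399, 0.077]
tcp_rot: [180.0, 0.1, 90.0]
wrist_force: [-0.1, -1.4, 3.7]
grip_width: 0.231
gripper_force: 51.7
```

```bash
python3 - <<'E'
from h import *
s=manip.read_state();t=s["tool_pos"];print(t,s["time_s"],s["wrist_force"])
b=shot("scene","pics/s5.png")
p=px("scene",[.634,.07,0]);print(p)
u,v=map(int,p);print(u-75,v-90)
cv2.imwrite("pics/c5.png",cv2.resize(b[v-90:v+60,u-75:u+75],(600,600),interpolation=cv2.INTER_CUBIC))
E
```

```text
[ 0.63334221 -0.03985687  0.07698884] 11.6 [-0.14078827 -1.43834229  3.65917444]
[341.7 293.4]
266 203
```

View pics/c5.png

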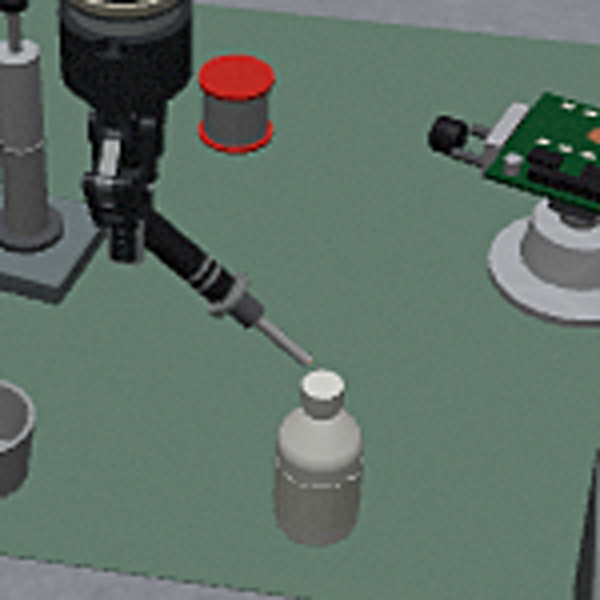

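The iron is now tilted about 48° in the grip, with its tip still at (344,293) on the table. I'll lift and carry it to the pad.

Emit:
{"op": "apply_moves", "data": {"moves": [[0,0,-1,0],[0,0,-2.5,0],[0,0,-3,0],[0,0,-3,0],[0,0,-3,0]]}}

```text
time_s: 12.07
tool_pos: [0.6322, -0.0382, 0.2026]
tcp_rot: [-179.8, -0.0, 90.0]
wrist_force: [0.5, -0.0, -0.5]
grip_width: 0.234
gripper_force: 51.3
```

Emit:
{"op": "apply_moves", "data": {"moves": [[0,0,-3,0],[0,0,-1.5,0],[0,0,0,0],[1,-0.8,0,0],[2,-1.6,0,0]]}}

```text
time_s: 12.48
tool_pos: [0.6088, -0.0119, 0.2454]
tcp_rot: [-179.9, 0.2, 89.7]
wrist_force: [0.4, -0.7, -1.2]
grip_width: 0.23
gripper_force: 51.4
```

Emit:
{"op": "apply_moves", "data": {"moves": [[2.5,-2,0,0],[2.5,-2,0,0],[2.5,-2,0,0],[2.5,-2,0,0],[2,-2,0,0]]}}

```text
time_s: 12.9
tool_pos: [0.5065, 0.1136, 0.245]
tcp_rot: [-179.7, -0.0, 90.1]
wrist_force: [-0.0, 0.3, -0.9]
grip_width: 0.233
gripper_force: 51.4
```

Emit:
{"op": "apply_moves", "data": {"moves": [[1,-1,0,0],[0.5,-0.5,0,0],[0,0,0,0],[0,0,0,0],[0,0,0,0]]}}

```text
time_s: 13.32
tool_pos: [0.4951, 0.1243, 0.2465]
tcp_rot: [180.0, 0.1, 89.8]
wrist_force: [0.5, -0.4, -0.9]
grip_width: 0.23
gripper_force: 51.3
```

```bash
python3 - <<'E'
from h import *
print("tip at table",at("scene",344,293.5,.002))
s=manip.read_state();t=s["tool_pos"];print(t,s["time_s"],s["wrist_force"])
a=shot("top","pics/t6.png");b=shot("scene","pics/s6.png")
tip=t+[0,.112,-.077];p=px("top",tip);q=px("scene",tip);print(p,q)
f=lambda i,p:cv2.resize(i[int(p[1])-40:int(p[1])+40,int(p[0])-40:int(p[0])+40],(400,400),interpolation=cv2.INTER_CUBIC)
cv2.imwrite("pics/c6.png",np.hstack([f(a,p),f(b,q)]))
E
```

```text
tip at table [0.6355 0.076  0.002 ]
[0.49505045 0.12433675 0.24654842] 13.3167 [ 0.48739073 -0.39168292 -0.92381131]
[213.9 242.5] [418.9 213.2]
```

View pics/c6.png

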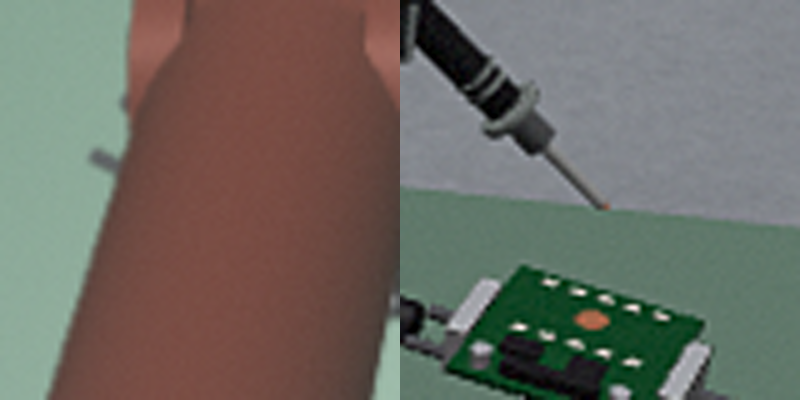

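```bash
python3 - <<'E'
from h import *
for z in(.166,.1695):print(at("scene",419.2,214.6,z))
print(px("scene",[.4955,.2375,.118]))
E
```

```text
[0.4959 0.2376 0.166 ]
[0.5013 0.2373 0.1695]
[416.7 230.3]
```

The tip (419,215) lies over the pad to within a few mm, so I descend straight by 5 cm.

Emit:
{"op": "apply_moves", "data": {"moves": [[0,0,0.8,0],[0,0,1,0],[0,0,1,0],[0,0,0.8,0],[0,0,0.5,0]]}}

```text
time_s: 13.83
tool_pos: [0.4934, 0.1256, 0.2039]
tcp_rot: [-179.8, 0.1, 89.9]
wrist_force: [-0.9, 0.2, -1.3]
grip_width: 0.234
gripper_force: 51.3
```

Emit:
{"op": "apply_moves", "data": {"moves": [[0,0,0.4,0],[0,0,0.3,0],[0,0,0,0],[0,0,0,0],[0,0,0,0]]}}

```text
time_s: 14.25
tool_pos: [0.4947, 0.1258, 0.1992]
tcp_rot: [179.9, -0.0, 90.0]
wrist_force: [0.2, 0.1, -1.1]
grip_width: 0.234
gripper_force: 51.3
```

```bash
python3 - <<'E'
from h import *
s=manip.read_state();t=s["tool_pos"];print(t,s["time_s"],s["wrist_force"],abs(s["joint_vel"]).max())
b=shot("scene","pics/s7.png")
q=px("scene",[.4955,.2375,.118]);print(q)
cv2.imwrite("pics/c7.png",cv2.resize(b[190:270,376:456],(600,600),interpolation=cv2.INTER_CUBIC))
E
```

```text
[0.49465254 0.12582025 0.19918229] 14.25 [ 0.23166889  0.14267745 -1.12757174] 0.23695780632209054
[416.7 230.3]
```

View pics/c7.png

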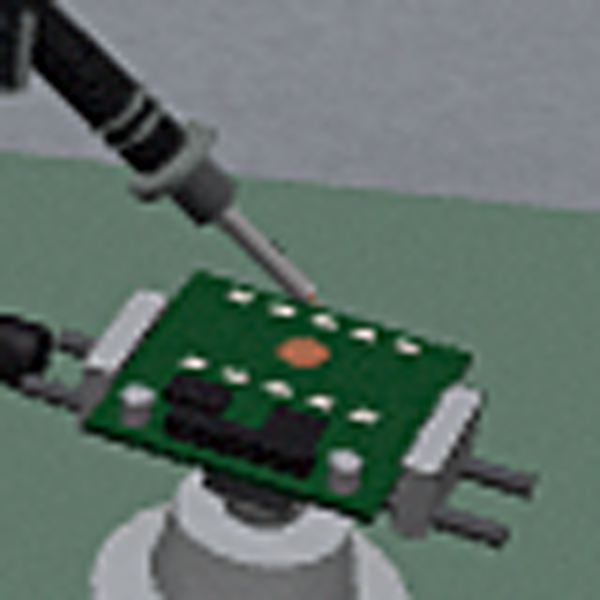

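The tip is at (418,230), against (417,230) expected for 20 mm above the pad at crop centre. That leaves about 4 mm to trim, then I let it settle and hand in.

Emit:
{"op": "apply_moves", "data": {"moves": [[-0.3,-0.2,0,0],[0,0,0,0],[0,0,0,0],[0,0,0,0],[0,0,0,0]]}}

```text
time_s: 14.72
tool_pos: [0.4924, 0.1228, 0.1989]
tcp_rot: [180.0, -0.0, 89.9]
wrist_force: [0.6, 0.3, 0.5]
grip_width: 0.229
gripper_force: 51.3
```

Emit:
{"op": "apply_moves", "data": {"moves": [[0,0,0,0],[0,0,0,0],[0,0,0,0],[0,0,0,0],[0,0,0,0]]}}

```text
time_s: 15.13
tool_pos: [0.4923, 0.1228, 0.1988]
tcp_rot: [-180.0, 0.0, 90.0]
wrist_force: [-0.1, -0.2, 0.2]
grip_width: 0.235
gripper_force: 51.3
```

```bash
python3 -c "
from plant import manip
print(manip.read_state()['tool_pos']);print(manip.finish_job())"
```

```text
[0.49231296 0.12278964 0.19877022]
the job is handed in; nothing more can be done
None
```

I handed the job in at about 15 s with the iron held still, leaning about 48° with its tip about 2 cm above the pad centre by my measurements; the hand-in returned no verdict.

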